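Shift the jar mill's range lever into the marked notch

ROBOT

A 6-joint arm with a two-finger parallel gripper is mounted at the origin on the work surface. World frame = base frame: x ahead of the robot, y to its left, z up, the work surface at z = 0. Lengths are in m, angles in rad, forces in N, time in s.
With the tool pointing down it reaches from about 0.375 to 0.9 m from the base axis. Payload 3.1 kg.
Tool frame: the origin (TCP) lies at the very end of the fingers, on their centre line; the grasp point (between the pads) lies 19 mm behind it; z points along the fingers, y is the line along which they close (so a half turn about z gives the same grasp; the last joint's range is limited). The gripper opens to 85 mm and grips with 20 to 120 N. Pads are 22 mm wide; open, the fingers measure 114 mm over their backs; the gripper's body (76 mm by 85 mm) begins 54 mm behind the grasp point. The pads swing forward as they close: fully open they stand 13 mm farther back than shut.
Start: joints at [1.097, 0.527, 1.433, -0, 1.181, -0.178], TCP at [0.182, 0.598, 0.231] pointing down, gripper open.
Joint ranges: [-3.08, 3.08], [-0.75, 2.2], [0.22, 2.44], [-1.43, 4.57], [0, 2.65], [-2.85, 2.85]. Speed limits (rad/s): [2.79, 2.79, 3.14, 3.14, 3.14, 3.14].

INTERFACE

Orientations are given as a rotation vector (axis times angle).
In Python, from plant import bot gives the robot as it stands. Calls block until the motion is done:
- bot.reach(position, orientation): joint-space move of the TCP to a pose.
- bot.move_straight(position, frame=None, max_speed=0.15, threshold=None): straight line of the TCP; frame=None keeps the orientation; max_speed is the mean speed in m/s. With threshold (N) it stops when the force on the tool has changed by that much, and returns True; else False.
- bot.set_joints(angles): joint-space move.
- bot.gripper_to(opening): finger opening in m; the grip force is fixed at half the most; returns when the fingers have stopped.
- bot.hold(seconds).
- bot.solve_ik(position, orientation): joint angles nearest the present ones, or None.
- bot.state(): the state.
- bot.get_image(name): name is "scene" or "top" or "wrist"; returns a dict with "color" (384x512x3 uint8, red, green, blue), "fx", "fy", "cx", "cy" (pixels), "view" (4x4, takes a point from world to camera coordinates). Camera axes: x right, y down, z forward; pixel columns grow to the right and rows downward; lengths in m; the calibration is good to about 2 mm. A picture is of the moment at which its call begins. There is no depth.
A pose or a line that the arm cannot do raises bot.IKError and nothing moves.
- bot.job_done(): hands the job in; it is judged then, once.
Trained networks look in the newest picture that a camera, given by its name, has taken for a name from the list of things; names that differ only in an ending like _2 or _b are one class to them, and where a whole thing is asked for, a point or a joint stands for the part that bears it (a point fixed in the world has none). Each returns a list of dicts, best first, with "confidence" (0 to 1); they miss things now and then, are a little off and sometimes report something else, mostly with a low value. They report only what shows in the picture. A call takes as long as a camera call.
- bot.boxes_of(camera, query): "xy" ([column, row] in pixels, amid what is visible of it).
- bot.spot_point(camera, query): "xy" ([column, row] in pixels: a listed point, or the origin of a listed thing).
The state is a dict: "t": time; "joint_positions": joint angles; "joint_velocities": joint speeds; "tau": joint torques, N m; "tcp_pos": TCP position; "tcp_rot": TCP orientation; "contact_force": force on the tool from outside, world axes, zero at the start; "moment": the same for the moment, N m; "grip_width": finger opening in m; "grasp_force": force on a finger pad.
Only numpy, scipy, OpenCV 4.12 (cv2) and the standard library are available. Lean on these libraries where they do the work, as an engineer would, in place of code of your own. Each camera call takes 0.05 s, during which the arm holds its last target. There are 200 camera calls.

TASK

Swing the jar mill's long range lever out of the end notch where it is parked and into the notch marked by the raised steel collar, so that it clicks home there, and let go. Leave the short clamp lever beside it as it is.

Things in the scene. Friction and masses are not known exactly. Their poses are not given: they have to be found in the camera images.
- lever_handle (a point): Centre of the upright black handle (cylinder 26 mm across, 58 mm tall) at the end of the long steel lever on the white mill housing. The flat arm (18 mm wide) ends under it, its top about 31 mm below this point. The lever turns level about a vertical pivot 130 mm away; this point's x axis runs outward along the arm from pivot to handle, z up. It starts in the notch leftmost from the robot.
- range_lever (a joint): Turn of the long lever, rad: about 0 in the parked notch, then 0.45, 0.90, 1.35 in the others (58 mm of handle travel each). Grows anticlockwise from above: the handle, on the robot's side of the pivot, goes to the robot's right. Stops at -0.07 and 1.42. A spring detent needs up to 5 N at the handle to pass each ridge; released well within half a spacing of a notch, the lever snaps in and stays.
- marked_notch_top (a point): Centre of the top rim of the raised steel collar, 36 mm across and 14 mm tall, around one of the three free notches of the index plate (which one varies); the other notches are bare dark discs 16 mm across. It lies right below the handle's centre, by 49 mm, when the lever is home in that notch, and the lever passes clear above it.
- clamp_tip (a point): Free end of the short clamp lever, a flat dark bar 58 mm long from its pivot, with no handle, at the far right corner of the housing's top, about 47 mm lower than the long lever's handle centre. A bystander, not to be moved.

How it is judged:
By the outcome, as a careful person would: the job done as asked, in the order asked, and still so for the second after the job is handed in, with the robot touching nothing.
It also fails if it takes over 32 s, if anything falls off the work surface, if the arm or the gripper's body presses on something with over 40 N, if the wrist force passes 120 N, or if a joint passes its speed limit or range.

## Working session

There is one attempt and no reset: what is moved stays moved. The work goes in short steps, each a Python script; the robot and the scene stay as the last script left them, time stands still between calls to the robot, and variables do not carry over. Pictures are saved under pics/ and viewed, at most 10 in all, crops included, and the job is handed in when it is done.

```bash
mkdir -p pics; cat > h.py <<'E'
import numpy as np, cv2
from plant import bot
def save(c,n):
    im=bot.get_image(c); cv2.imwrite('pics/'+n+'.png',im['color'][:,:,::-1]); return im
def ray(im,xy):
    V=np.array(im['view']);R=V[:3,:3];t=V[:3,3]
    d=R.T@np.array([(xy[0]-im['cx'])/im['fx'],(xy[1]-im['cy'])/im['fy'],1]); return -R.T@t,d/np.linalg.norm(d)
def tri(rs):
    A=sum(np.eye(3)-np.outer(d,d) for o,d in rs);b=sum((np.eye(3)-np.outer(d,d))@o for o,d in rs)
    p=np.linalg.solve(A,b); return p,[round(float(np.linalg.norm(np.cross(p-o,d))),4) for o,d in rs]
def atz(r,z):
    o,d=r; return o+d*(z-o[2])/d[2]
def proj(im,p):
    V=np.array(im['view']);c=V[:3,:3]@p+V[:3,3]; return [im['fx']*c[0]/c[2]+im['cx'],im['fy']*c[1]/c[2]+im['cy']]
E
python3 - <<'E'
from h import *
np.set_printoptions(precision=4,suppress=True)
ims={c:save(c,c+'0') for c in('scene','top','wrist')}
for q in('lever_handle','marked_notch_top','clamp_tip'):
    rs=[]
    for c in ims:
        r=bot.spot_point(c,q); print(q,c,[(np.round(x['xy'],1),round(x['confidence'],2)) for x in r[:3]])
        if r and c!='wrist': rs.append(ray(ims[c],r[0]['xy']))
    if len(rs)>1: print(tri(rs))
print(bot.state()['t'],bot.state()['tcp_rot'])
a=np.hstack([cv2.imread('pics/scene0.png'),cv2.imread('pics/top0.png')]);cv2.imwrite('pics/both.png',cv2.resize(a,(800,300)))
E
```

```text
lever_handle scene [(array([264.7, 183.6]), 0.92)]
lever_handle top [(array([211.1, 203.3]), 0.9)]
lever_handle wrist []
(array([0.5886, 0.0544, 0.1598]), [0.0016, 0.0016])
marked_notch_top scene [(array([206.4, 242.5]), 0.71)]
marked_notch_top top [(array([319. , 216.5]), 0.57)]
marked_notch_top wrist []
(array([ 0.5734, -0.1061,  0.1086]), [0.0047, 0.0047])
clamp_tip scene [(array([260.3, 261.1]), 0.95)]
clamp_tip top [(array([305.5, 142.6]), 0.86)]
clamp_tip wrist []
(array([ 0.6847, -0.0871,  0.1104]), [0.0002, 0.0002])
0.6 [0.4614 3.1075 0.0001]
```

View pics/scene0.png

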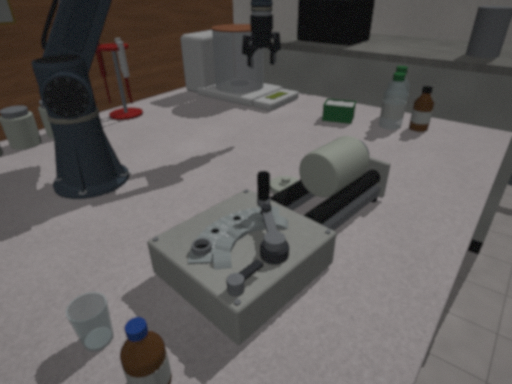

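View pics/top0.png

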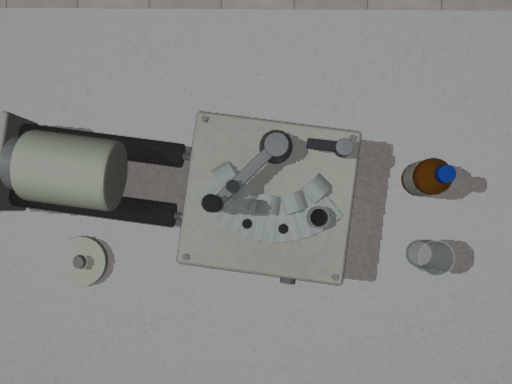

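The top view shows the handle parked at (212,203), the bare discs at (247,223) and (283,228), and the collar at (319,217), which is the last notch (1.35 rad). The clamp bar runs from its knob at (345,147) to its tip at (306,143). The detections agree with this. Next I'll hover over the handle and check from near.

```bash
cat >> h.py <<'E'
from scipy.spatial.transform import Rotation as Ro
def down(yaw): # tool x at yaw, z down
    c,s=np.cos(yaw),np.sin(yaw)
    return Ro.from_matrix(np.array([[c,s,0],[s,-c,0],[0,0,-1.]])).as_rotvec()
def pivot(h,m):
    c=(h+m)/2; d=(m-h)[:2]; L=np.linalg.norm(d); n=np.array([-d[1],d[0]])/L
    return c[:2]+n*(L/2)/np.tan(.675)
E
python3 - <<'E'
from h import *
np.set_printoptions(precision=4,suppress=True)
h=np.array([.5886,.0544,.1598]); m=np.array([.5734,-.1061,.1086])
p=pivot(h,m); a0=np.arctan2(*(h[:2]-p)[::-1]); print(p,a0,np.linalg.norm(h[:2]-p))
for f in(0,np.pi):
  for th in(0,.7,1.4):
    a=a0+th; q=bot.solve_ik([*(p+.13*np.array([np.cos(a),np.sin(a)])),.145],down(a+f)); print(f,th,q)
f=min((0,np.pi),key=lambda f:sum(abs(bot.solve_ik([*(p+.13*np.array([np.cos(a0+t),np.sin(a0+t)])),.145],down(a0+t+f))[5]) for t in(0,1.4)))
print('f',f)
bot.reach([h[0],h[1],.29],down(a0+f))
im=save('wrist','w1')
for q in('lever_handle','marked_notch_top'):
    r=bot.spot_point('wrist',q); print(q,[(np.round(x['xy'],1),round(x['confidence'],2)) for x in r[:2]])
    if r: print(atz(ray(im,r[0]['xy']),{'l':.1598,'m':.1108}[q[0]]))
im2=save('top','t1'); r=bot.spot_point('top','marked_notch_top'); print([(x['xy'],x['confidence']) for x in r[:2]])
print(bot.state()['t'],bot.state()['tcp_pos'],'exp',proj(im,h),proj(im,np.array([h[0],h[1],.189])))
E
```

```text
[ 0.6813 -0.0353] 2.3721702188609983 0.12899570843446195
0 0 [-0.0957  0.5912  1.6005 -0.      0.9498 -0.897 ]
0 0.7 [-0.2501  0.5489  1.698   0.      0.8947 -1.7515]
0 1.4 [-0.3822  0.5874  1.6094 -0.      0.9449 -2.5836]
3.141592653589793 0 [-0.0957  0.5912  1.6005 -0.      0.9498  2.2446]
3.141592653589793 0.7 [-0.2501  0.5489  1.698  -0.      0.8947  1.3901]
3.141592653589793 1.4 [-0.3822  0.5874  1.6094 -0.      0.9449  0.558 ]
f 3.141592653589793
lever_handle [(array([256.9, 177.7]), 0.9)]
[0.589  0.0513 0.1598]
marked_notch_top [(array([377.6,  81.5]), 0.91)]
[ 0.5668 -0.1095  0.1108]
[([320.7, 216.4], 0.84)]
3.275 [0.5885 0.0549 0.29  ] exp [np.float64(254.9173137441094), np.float64(180.0723018608809)] [np.float64(254.89409152859375), np.float64(187.58448489870025)]
```

View pics/w1.png

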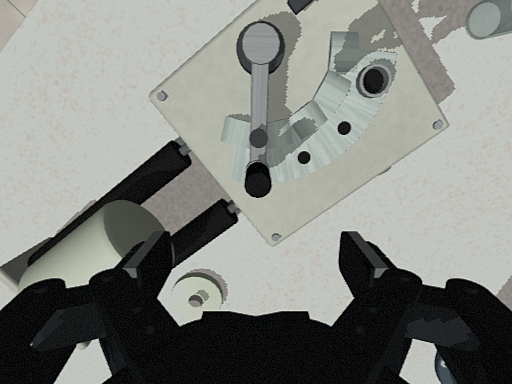

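The wrist view shows the handle at (257,180), centred between the fingers and lined up with the arm. The collar is at (376,80). I'll cage the handle loosely and follow the arc.

```bash
python3 - <<'E'
from h import *
np.set_printoptions(precision=4,suppress=True)
h=np.array([.589,.0530,.16]); m=np.array([.570,-.108,.111])
p=pivot(h,m); a0=np.arctan2(*(h[:2]-p)[::-1]); print(p,a0)
P=lambda th,z:[*(p+.13*np.array([np.cos(a0+th),np.sin(a0+th)])),z]
O=lambda th:down(a0+th+np.pi)
bot.reach(P(0,.25),O(0))
print(bot.move_straight(P(0,.145),max_speed=.08,threshold=8))
bot.gripper_to(.034); s=bot.state(); print(s['grip_width'],s['grasp_force'],s['contact_force'])
for th in np.linspace(0,1.37,11)[1:]:
    bot.move_straight(P(th,.145),O(th),max_speed=.06)
    print(round(th,2),bot.state()['contact_force'],round(bot.state()['t'],2))
im=save('top','t2'); im=save('scene','s2')
for c in('top','scene'): print([(x['xy'],x['confidence']) for x in bot.spot_point(c,'lever_handle')[:1]])
E
```

```text
[ 0.6801 -0.0394] 2.3491235486781665
False
0.03381616750170926 0.0 [-0.4463 -0.373  -0.3093]
0.14 [ 1.631   1.4199 -0.7847] 6.03
0.27 [-0.4655  0.0683  0.3711] 6.47
0.41 [-1.4106 -3.2847  0.5224] 6.92
0.55 [0.557  2.874  0.1259] 7.38
0.68 [0.0408 0.6544 0.1031] 7.83
0.82 [-0.7324 -3.8449 -0.8789] 8.28
0.96 [0.0617 3.2133 0.6645] 8.72
1.1 [-1.0714  1.3788  0.4071] 9.18
1.23 [ 1.626  -1.9981 -0.2856] 9.62
1.37 [ 0.4111 -0.5482  0.3113] 10.07
[]
[([200.4, 221.0], 0.55)]
```

```bash
python3 - <<'E'
from h import *
np.set_printoptions(precision=4,suppress=True)
bot.hold(.3); bot.gripper_to(.07); t=np.array(bot.state()['tcp_pos'])
bot.move_straight(t+[0,0,.13],max_speed=.12)
bot.move_straight(t+[-.12,-.02,.15],max_speed=.15); bot.hold(.3)
ims={c:save(c,c+'3') for c in('scene','top')}
for q in('lever_handle','marked_notch_top','clamp_tip'):
    rs=[]
    for c in ims:
        r=bot.spot_point(c,q); print(q,c,[(np.round(x['xy'],1),round(x['confidence'],2)) for x in r[:1]])
        if r: rs.append(ray(ims[c],r[0]['xy']))
    if len(rs)>1: print(tri(rs))
print(bot.state()['t'],bot.state()['tcp_pos'])
a=[cv2.imread(f'pics/{c}3.png') for c in ims]
cv2.imwrite('pics/end.png',np.hstack([cv2.resize(a[0][150:350,140:340],(400,400)),cv2.resize(a[1][100:300,170:370],(400,400))]))
E
```

```text
lever_handle scene [(array([201.4, 219.1]), 0.58)]
lever_handle top []
marked_notch_top scene [(array([202.3, 241.9]), 0.64)]
marked_notch_top top [(array([318.2, 215.6]), 0.59)]
(array([ 0.5715, -0.1078,  0.1102]), [0.0001, 0.0001])
clamp_tip scene [(array([258.9, 263.2]), 0.88)]
clamp_tip top [(array([305.3, 144.1]), 0.57)]
(array([ 0.6827, -0.0876,  0.1052]), [0.0007, 0.0007])
13.925 [ 0.4511 -0.1304  0.295 ]
```

View pics/end.png

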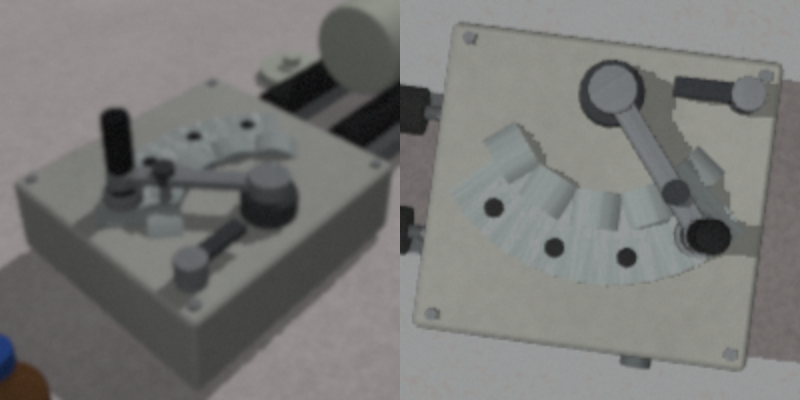

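The close-ups show the handle standing over the collar in both views. In the top view it is at about (324,218) against the collar at (318,216), and the small offset is what parallax gives at home. All three other notches are bare, and the clamp hasn't moved.

```bash
python3 -c "
from plant import bot
print(bot.job_done())"
```

```text
the job is handed in; nothing more can be done
None
```

The long range lever is now in the collared notch (the last one, 1.35 rad) and released, the clamp lever is where it was, and the job was handed in at about 14 s; no verdict was returned.

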